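Take the pole-top ball out of its curved track and set it on the square gluing block

TASK

Push the wooden ball along its curved track until it drops into the pocket at the open end, and let it settle there. Then lift it straight up out of the pocket and set it, without dropping it, in the round seat on top of the square block (not the round block).

Things in the scene. Friction and masses are not known exactly. Their poses are not given: they have to be found in the camera images.
- ball: Plain smooth waxed wooden ball, 50 mm across, 50 g, origin at its centre; rolls freely. Starts in the track's straight part (track x -100 to -45 mm), centre 40 mm above the table. Held in by two dark lips (59 to 64 mm above the table) with a 40 mm wide slot between, along the path's middle: closed fingers reach in behind it to push. Not the 30 mm ball in the tin dish.
- track: Wooden J-shaped channel, fixed. Origin on the table at the bend's centre, z up. Ball's path in its frame, mm: straight from the closed end x=-200 towards +x along y=-110 to (0,-110); quarter circle of radius 110 about the origin to (110,0); on towards +y to the pocket (110,42). Floor 15, top 64 above the table; inside 53 wide. Walls and lips end at y=0: beyond is the open exit gap.
- pocket (a point): Centre of the ball when it rests in the pocket, a 24 mm hole in the exit gap's floor (42 mm wide strip, 15 mm thick, kerbs to 21 mm above the table): 36.5 mm above the table, 3 mm lower than in the channel. Axes as the track's. Fingers have room on its +x and -x sides, down to the table; a stop 40 mm high stands 30 mm off towards +y and the track's walls end 42 mm off towards -y.
- seat (a point): Centre of the ball when it rests in the seat of the square block, 53 mm above the table on the block's axis. Block: plain wood, fixed, 46 x 46 mm, 35 mm high, sides along this point's x and y; the seat is a 34 mm round hole 20 mm deep in its top, so most of the ball stands above. The round block (48 mm across, same height and hole, about 100 mm off) is the wrong one; they may swap places.
Not all that is in view belongs to the job. Leave any blue, purple or white look-alike of the part that bears seat alone.

How it is judged:
By the outcome, as a careful person would: the job done as asked, in the order asked, and still so for the second after the job is handed in, with the robot touching nothing.
It also fails if it takes over 58 s, if anything falls off the work surface, if the arm or the gripper's body presses on something with over 40 N, if the wrist force passes 120 N, or if a joint passes its speed limit or range.

ROBOT

A 7-joint arm with a two-finger parallel gripper is mounted at the origin on the work surface. World frame = base frame: x ahead of the robot, y to its left, z up, the work surface at z = 0. Lengths are in mm, angles in rad, forces in N, time in s.
With the tool pointing down it reaches from about 425 to 950 mm from the base axis. Payload 4.7 kg.
Tool frame: the origin (TCP) lies between the finger pads; the fingertips stand 14 mm ahead of it and the grasp point (between the pads) lies 5 mm behind it; z points along the fingers, y is the line along which they close (so a half turn about z gives the same grasp; the last joint's range is limited). The gripper opens to 85 mm and grips with 20 to 120 N. Pads are 22 mm wide; open, the fingers measure 114 mm over their backs; the gripper's body (76 mm by 85 mm) begins 54 mm behind the grasp point. The pads swing forward as they close: fully open they stand 13 mm farther back than shut.
Start: joints at [-1.173, 0.469, -0.049, 1.532, 0.024, 1.141, -0.082], TCP at [279.386, 614.484, 245.335] pointing down, gripper open.
Joint ranges: [-2.59, 2.59], [-0.33, 1.99], [-1.39, 1.29], [0.1, 2.45], [-1.04, 4.18], [0.21, 1.99], [-2.66, 2.66]. Speed limits (rad/s): [2.57, 2.57, 3.14, 3.14, 3.14, 3.14, 3.14].

INTERFACE

Orientations are given as a 3x3 rotation matrix whose columns are the frame's x, y, z axes.
In Python, from cell import r gives the robot as it stands.
- The arm moves only by the tool apply_moves, never from a script. Its argument "plan" is a list of rows, each an object of numbers: "tx", "ty", "tz": the shift along the tool's x, y, z in mm; "turn": the turn about the tool's z in degrees; "gripper": the opening, from 0 (shut) to 1 (fully open). A call has 1 to 10 rows; each row shifts and turns the commanded pose from where the row before left it, along the tool's axes as they then stand; what a row does not reach is not made up. A row lasts 1/8 s, in which the tool goes at most 62.5 mm and 10.7 degrees, less where a joint would pass 70% of its speed; a pose out of reach is approached as far as the arm can. A call with a gripper value outside its range is refused whole. The fingers move at their own pace and stop on an object; the grip force is fixed at half the most. Time passes only in rows, so rows that do not move let the fingers close. It gives the time, the measured TCP pose, the force, the opening and the grip force at its end, in the units of the state.
- r.sense(): the state, without advancing time (a new reading comes with each control period).
- r.grab_frame(name): name is "scene" or "top" or "wrist"; returns the picture (420x560x3 uint8, red, green, blue); there is no depth.
- r.camera_info(name): a dict with "fx", "fy", "cx", "cy" (pixels), "rvec" (rotation vector, rad) and "tvec" (3), from world to camera coordinates, as OpenCV has them. Camera axes: x right, y down, z forward; pixel columns grow to the right and rows downward; lengths in mm; the calibration is good to about 2 mm. The wrist camera is an equidistant fisheye: a pixel r from the principal point sees the ray r / f radians off the axis. A picture is of the moment at which its call begins: read the wrist's pose just before it. camera_info takes no time and is no camera call; for the wrist camera it gives the pose at the moment of the call.
- r.hand_in(): hands the job in; it is judged then, once.
The state is a dict: "time_s": time; "q": joint angles; "qvel": joint speeds; "joint_efforts": joint torques, N m; "ee_pos": TCP position; "tool_rot": TCP orientation; "force": force on the tool from outside, world axes, zero at the start; "ft_torque": the same for the moment, N m; "gripper_width": opening from 0.0 (shut) to 1.0 (fully open); "gripper_force": force on a finger pad.
Only numpy, scipy, OpenCV 4.12 (cv2) and the standard library are available. Lean on these libraries where they do the work, as an engineer would, in place of code of your own. Each camera call takes 0.05 s, during which the arm holds its last target. There are 200 camera calls.

## Working session

There is one attempt and no reset: what is moved stays moved. The work goes in short steps, Python scripts to look and compute and a tool call to move; the robot and the scene stay as the last step left them, time stands still between calls to the robot, and variables do not carry over. Pictures are saved under pics/ and viewed, at most 10 in all, crops included, and the job is handed in when it is done.

Besides the shell and the picture viewer there is one more tool, called after "Call:" as a command line: name --argument value ..., lists and objects as JSON in quotes. apply_moves: Moves the arm, as the interface text tells. Its arguments: {"type":"object","properties":{"plan":{"type":"array"}},"required":["plan"]}

```bash
mkdir -p pics; ls; python3 - <<'E'
from cell import r
import cv2
s=r.sense();print(s['time_s'],s['ee_pos'],s['tool_rot'],s['gripper_width'])
for n in("top","scene"):
    f=r.grab_frame(n);cv2.imwrite(f'pics/{n}0.png',f[...,::-1]);print(r.camera_info(n))
E
```

```text
pics
0.0 [279.2007894  613.93175599 244.24770554] [[-9.10308916e-01  4.13928899e-01 -7.37513966e-04]
 [ 4.13929546e-01  9.10307067e-01 -1.83704036e-03]
 [-8.90399182e-05 -1.97755304e-03 -9.99998041e-01]] 1.001506388334094
{'fx': 381.47494248141777, 'fy': 381.47494248141777, 'cx': 273.8161722541735, 'cy': 213.67680042926966, 'rvec': array([ 2.16917116, -2.15479692,  0.0770654 ]), 'tvec': array([  5.59936066, 494.92008779, 870.21672414])}
{'fx': 465.42724522381, 'fy': 465.42724522381, 'cx': 273.1406519206767, 'cy': 208.12960775688563, 'rvec': array([ 1.1122697 ,  2.46702813, -0.92967764]), 'tvec': array([ 327.36823481, -253.25601118, 1401.3023849 ])}
```

View pics/top0.png

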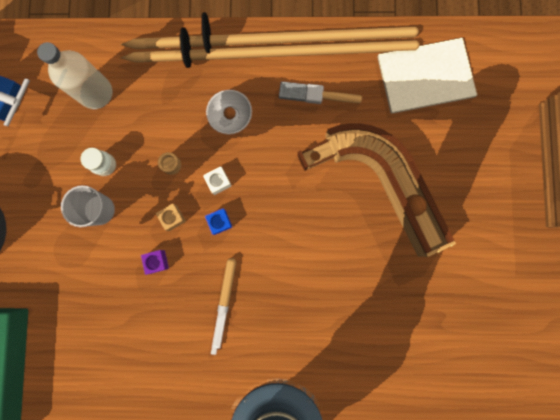

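View pics/scene0.png

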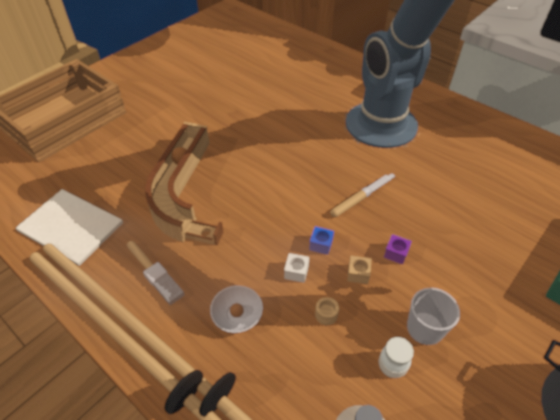

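The top view shows the J-track, with its closed end near (436,250), the ball at about (416,205) and the pocket at about (315,155). The seat candidates are the plain wood square block at (170,217), the wood round block at (168,162), and white (217,180), blue (218,221) and purple (154,262) look-alikes. The plain wood square one fits the description. I'll confirm it in an enlarged crop.

```bash
cat > h.py <<'E'
import numpy as np,cv2
from cell import r
def ray(ci,u,v,fish=False):
    R=cv2.Rodrigues(np.array(ci['rvec']))[0];t=np.array(ci['tvec'])
    x=(u-ci['cx'])/ci['fx'];y=(v-ci['cy'])/ci['fy']
    if fish:
        th=np.hypot(x,y);k=np.sin(th)/max(th,1e-9);d=np.array([x*k,y*k,np.cos(th)])
    else: d=np.array([x,y,1.])
    return -R.T@t,R.T@d
def onz(ci,u,v,z,fish=False):
    o,d=ray(ci,u,v,fish);return (o+d*(z-o[2])/d[2])
def proj(ci,P,fish=False):
    R=cv2.Rodrigues(np.array(ci['rvec']))[0];p=R@np.array(P,float)+np.array(ci['tvec'])
    if fish:
        th=np.arctan2(np.hypot(p[0],p[1]),p[2]);n=np.hypot(p[0],p[1])+1e-9;x,y=p[0]/n*th,p[1]/n*th
    else: x,y=p[0]/p[2],p[1]/p[2]
    return np.array([ci['cx']+ci['fx']*x,ci['cy']+ci['fy']*y])
E
python3 - <<'E'
import cv2,numpy as np
t=cv2.imread('pics/top0.png')
a=cv2.resize(t[120:265,290:465],None,fx=4,fy=4,interpolation=cv2.INTER_CUBIC)
cv2.imwrite('pics/trackc.png',a)
b=cv2.resize(t[145:275,140:240],None,fx=4,fy=4,interpolation=cv2.INTER_CUBIC)
cv2.imwrite('pics/blockc.png',b)
E
```

```text
(no output)
```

View pics/trackc.png

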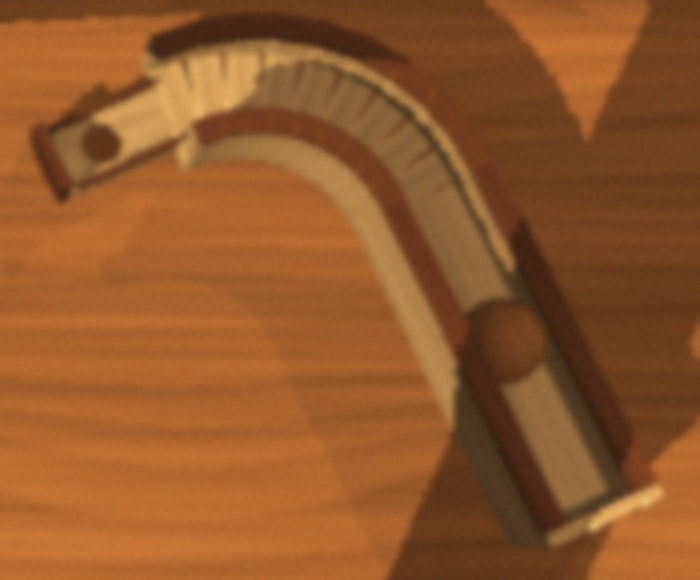

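View pics/blockc.png

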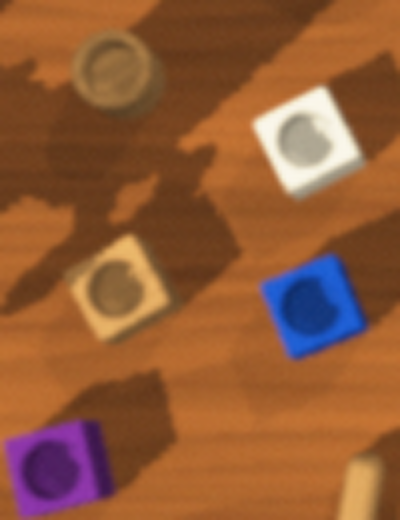

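```bash
python3 - <<'E'
from h import *
ci=r.camera_info("top");sc=r.camera_info("scene")
f=lambda c,z:onz(ci,290+(c[0]+.5)/4-.5,120+(c[1]+.5)/4-.5,z)[:2]
print('cam',ray(ci,0,0)[0])
p=f((101,143),15);b=f((508,340),40);print('pocket',p,'ball',b)
L=[f(c,64) for c in((478,385),(555,527))];Rr=[f(c,64) for c in((520,235),(622,460))]
for n,q in(('L',L),('R',Rr)):
    d=q[0]-q[1];print(n,q,np.degrees(np.arctan2(d[1],d[0])))
E=[f(c,64) for c in((550,543),(660,490))];d=E[0]-E[1];print('end',E,np.linalg.norm(d),np.degrees(np.arctan2(d[1],d[0]))-90)
W=[f(c,64) for c in((150,55),(183,135))];print('wall end',W)
for z in(15,): print('kerb dir',[f(c,21) for c in((50,130),(70,195),(180,150),(150,80))])
s=onz(ci,140+118.5/4-.5,145+288.5/4-.5,35);print('block',s)
C=[onz(ci,140+(x+.5)/4-.5,145+(y+.5)/4-.5,35)[:2] for x,y in((132,236),(170,292),(110,340),(68,280))];print(C,np.mean(C,0))
# scene masks check: reproject
print('scene px block',proj(sc,[s[0],s[1],35]),'pocket',proj(sc,[*p,15]),'ball',proj(sc,[*b,40]))
# pose
for a in (20,22,24,26,28):
    th=np.radians(a);R=np.array([[np.cos(th),-np.sin(th)],[np.sin(th),np.cos(th)]]);o=p-R@[110,42]
    print(a,o,'ball in track',R.T@(b-o),'L',[R.T@(x-o) for x in L],'R',[R.T@(x-o) for x in Rr],'E',[R.T@(x-o) for x in E],'W',[R.T@(x-o) for x in W])
E
```

```text
cam [410.72658449 -12.04397576 912.91456805]
pocket [636.39833519 -88.13568486] ball [ 515.89573334 -317.68859431]
L [array([ 487.81200706, -292.1123137 ]), array([ 409.81057952, -332.04282474])] 27.108826447263603
R [array([ 572.13510253, -317.55039417]), array([ 446.8076811 , -369.70195606])] 22.593294325151135
end [array([ 401.05748156, -329.06269393]), array([ 430.48232724, -389.79921595])] 67.48886315985615 25.848660772152712
wall end [array([ 675.12833228, -111.90022913]), array([ 628.78549479, -130.2503262 ])]
kerb dir [array([642.71856488, -57.34932904]), array([603.43675934, -69.21655248]), array([ 630.74978715, -134.39604519]), array([ 673.24109258, -116.87546399])]
block [485.53898818 252.05210384  35.        ]
[array([516.01379855, 244.86372723]), array([483.38250424, 221.57873468]), array([455.27148995, 255.69656532]), array([490.04355552, 281.50256481])] [486.17783706 250.91039801]
scene px block [360.38081509 264.48778769] pocket [205.95061625 230.6545769 ] ball [179.64914296 154.73982113]
20 [ 547.39699293 -165.2249907 ] ball in track [ -81.74712474 -132.49485794] L [
[... 1192 characters left out ...]
12.96597579,  -76.19702053]), array([-200.57757838,  -77.89275087])] R [array([ -48.32820013, -136.02542787]), array([-183.83348034, -127.95901574])] E [array([-207.13840735,  -71.37712145]), array([-207.31667006, -138.86574918])] W [array([134.39260027,   3.66245586]), array([84.69578075,  7.48486068])]
28 [ 558.99190562 -176.86135567] ball in track [-104.16604538 -104.11064402] L [array([-116.95516747,  -68.34361776]), array([-204.57257958,  -66.98071427])] R [array([ -54.4447487 , -130.39140509]), array([-189.58596903, -117.60084072])] E [array([-210.90201968,  -60.24008437]), array([-213.43549293, -127.68137857])] W [array([133.03977996,   2.83452058]), array([83.50663441,  8.38899088])]
```

The crop confirms it: the plain wood square block is at crop (118,288), which is about (169.5,217) in the full view. The other wood block, at crop (115,70), is round. The track angle is about 25° and its origin about (554,-173). I'll turn to the track yaw and go above the spot behind the ball with the gripper shut.

Call:
apply_moves --plan '[{"turn": 10.2,"gripper": 0},{"turn": 10.2,"gripper": 0},{"turn": 10.2,"gripper": 0},{"turn": 10,"gripper": 0},{"tx": -59,"ty": 4.5,"gripper": 0},{"tx": -59,"ty": 4.5,"gripper": 0},{"tx": -59,"ty": 4.5,"gripper": 0},{"tx": -59,"ty": 4.5,"gripper": 0},{"tx": -59,"ty": 4.5,"gripper": 0},{"tx": -59,"ty": 4.5,"gripper": 0}]'

```text
schema error: expected keys tx, ty, tz, turn, gripper
```

Call:
apply_moves --plan '[{"tx": -59,"ty": 4.5,"gripper": 0},{"tx": -59,"ty": 4.5,"gripper": 0},{"tx": -59,"ty": 4.5,"gripper": 0},{"tx": -51,"ty": -33,"gripper": 0},{"tx": -51,"ty": -33,"gripper": 0},{"tx": -51,"ty": -33,"gripper": 0},{"tx": -51,"ty": -33,"gripper": 0},{"tx": -51,"ty": -33,"gripper": 0},{"tx": -51,"ty": -33,"gripper": 0},{"gripper": 0}]'

```text
schema error: expected keys tx, ty, tz, turn, gripper
```

All five keys are required in every row.

Call:
apply_moves --plan '[{"tx": 0,"ty": 0,"tz": 0,"turn": 10.2,"gripper": 0},{"tx": 0,"ty": 0,"tz": 0,"turn": 10.2,"gripper": 0},{"tx": 0,"ty": 0,"tz": 0,"turn": 10.2,"gripper": 0},{"tx": 0,"ty": 0,"tz": 0,"turn": 10,"gripper": 0},{"tx": -59,"ty": 4.5,"tz": 0,"turn": 0,"gripper": 0},{"tx": -59,"ty": 4.5,"tz": 0,"turn": 0,"gripper": 0},{"tx": -59,"ty": 4.5,"tz": 0,"turn": 0,"gripper": 0},{"tx": -59,"ty": 4.5,"tz": 0,"turn": 0,"gripper": 0},{"tx": -59,"ty": 4.5,"tz": 0,"turn": 0,"gripper": 0},{"tx": -59,"ty": 4.5,"tz": 0,"turn": 0,"gripper": 0}]'

```text
time_s: 1.35
ee_pos: [453.7, 303.0, 245.1]
tool_rot: [[-0.422, 0.907, -0.0], [0.907, 0.422, -0.0], [0.0, -0.0, -1.0]]
force: [0.0, 0.6, -0.1]
gripper_width: 0.001
gripper_force: 0.0
```

Call:
apply_moves --plan '[{"tx": -59,"ty": 4.5,"tz": 0,"turn": 0,"gripper": 0},{"tx": -59,"ty": 4.5,"tz": 0,"turn": 0,"gripper": 0},{"tx": -59,"ty": 4.5,"tz": 0,"turn": 0,"gripper": 0},{"tx": -51,"ty": -33,"tz": 0,"turn": 0,"gripper": 0},{"tx": -51,"ty": -33,"tz": 0,"turn": 0,"gripper": 0},{"tx": -51,"ty": -33,"tz": 0,"turn": 0,"gripper": 0},{"tx": -51,"ty": -33,"tz": 0,"turn": 0,"gripper": 0},{"tx": -51,"ty": -33,"tz": 0,"turn": 0,"gripper": 0},{"tx": -51,"ty": -33,"tz": 0,"turn": 0,"gripper": 0},{"tx": 0,"ty": 0,"tz": 0,"turn": 0,"gripper": 0}]'

```text
time_s: 2.6
ee_pos: [487.4, -216.6, 245.4]
tool_rot: [[-0.412, 0.911, -0.001], [0.911, 0.412, -0.002], [-0.002, -0.001, -1.0]]
force: [0.1, -0.2, -0.2]
gripper_width: -0.002
gripper_force: 0.0
```

Call:
apply_moves --plan '[{"tx": -49,"ty": -30,"tz": 0,"turn": 0,"gripper": 0},{"tx": -49,"ty": -30,"tz": 0,"turn": 0,"gripper": 0},{"tx": 0,"ty": 0,"tz": 0,"turn": 0,"gripper": 0},{"tx": 0,"ty": 0,"tz": 0,"turn": 0,"gripper": 0}]'

```text
time_s: 3.1
ee_pos: [476.9, -323.6, 244.6]
tool_rot: [[-0.423, 0.906, -0.001], [0.906, 0.423, 0.002], [0.002, 0.0, -1.0]]
force: [0.4, 1.1, -0.0]
gripper_width: -0.0
gripper_force: 0.0
```

```bash
python3 - <<'E'
from h import *
import pickle
s=r.sense();ci=r.camera_info("wrist");f=r.grab_frame("wrist");cv2.imwrite('pics/w1.png',f[...,::-1]);pickle.dump(ci,open('w1.pkl','wb'))
cv2.imwrite('pics/w1b.png',cv2.resize(f[...,::-1],(800,600),interpolation=cv2.INTER_CUBIC))
print(s['ee_pos'],ci,ray(ci,280,210)[0])
E
```

```text
[ 476.91549983 -323.58914298  244.64612544] {'fx': 325.19226210127806, 'fy': 325.19226210127806, 'cx': 277.3161626773971, 'cy': 207.88858016248864, 'rvec': array([-2.81108325, -0.62407853, -0.08330628]), 'tvec': array([-295.41765248, -510.60203312,  246.92570015])} [ 448.59817709 -262.11196196  372.84758538]
```

View pics/w1b.png

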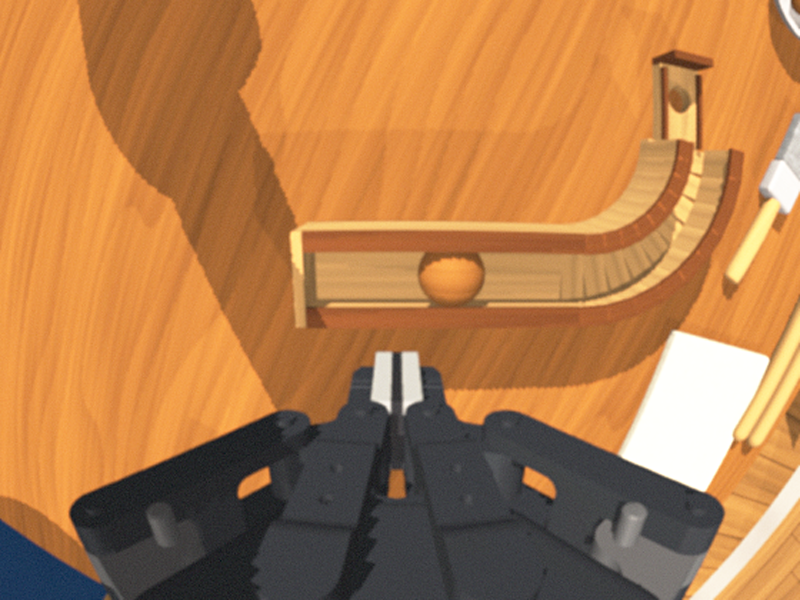

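The wrist view shows the track: ball at (451,275) of 800x600, slot edges along rows ~251 and ~306 (ends x 303–580), pocket hole at (680,98), closed-end face at x≈300.

```bash
python3 - <<'E'
from h import *
import pickle
ci=pickle.load(open('w1.pkl','rb'));k=1.42857
g=lambda u,v,z:onz(ci,(u+.5)/k-.5,(v+.5)/k-.5,z,True)[:2]
U=[g(310,251,64),g(560,251.5,64)];L=[g(310,308,64),g(560,304,64)];O=[g(310,232,64),g(560,233,64)];B=[g(310,328,64),g(560,324,64)]
p=g(680,98,15);b=g(451,275,40)
for q in(U,L,O,B):
    d=q[1]-q[0];print(np.degrees(np.arctan2(d[1],d[0])))
print('p',p,'b',b)
mid=np.mean([U,L,O,B],0);d=mid[1]-mid[0]
for a in(np.degrees(np.arctan2(d[1],d[0])),25,26):
    th=np.radians(a);R=np.array([[np.cos(th),-np.sin(th)],[np.sin(th),np.cos(th)]]);o=p-R@[110,42]
    F=lambda x:np.round(R.T@(x-o),1)
    print(a,o,'ball',F(b),'mid',F(mid[0]),F(mid[1]),'slot',[F(x) for x in U+L],'end',F(g(295,232,64)),F(g(300,326,64)),'wall end',F(g(641,143,64)),F(g(742,151,64)),F(g(680,141,64)))
E
```

```text
25.247900692295385
25.924327005910193
25.263396777972147
25.789183176816163
p [636.36119846 -85.66959221] b [ 516.32744888 -312.30337613]
25.56197153852695 [ 555.25055377 -171.02217458] ball [ -96.1 -110.7] mid [-196.1 -108.2] [ -19.6 -108.2] slot [array([-194.9,  -87.5]), array([-21.3, -88.5]), array([-197.1, -128. ]), array([ -18.3, -126.9])] end [-204.8  -74.2] [-205.3 -141.3] wall end [40.6 -7.3] [142.1  -1.6] [76.1 -1.9]
25 [ 554.41730888 -170.22252805] ball [ -94.6 -112.7] mid [-194.6 -111.2] [ -18.1 -109.5] slot [array([-193.6,  -90.5]), array([-20. , -89.8]), array([-195.5, -131. ]), array([ -16.6, -128.1])] end [-203.6  -77.3] [-203.5 -144.4] wall end [41. -8.] [142.5  -1.3] [76.5 -2.3]
26 [ 555.90544153 -171.6397683 ] ball [ -97.2 -109.1] mid [-197.3 -105.9] [ -20.8 -107.2] slot [array([-195.9,  -85.2]), array([-22.3, -87.5]), array([-198.4, -125.6]), array([ -19.6, -125.9])] end [-205.7  -71.8] [-206.7 -138.9] wall end [40.2 -6.8] [141.7  -1.8] [75.7 -1.7]
```

Call:
apply_moves --plan '[{"tx": -4.7,"ty": -11.6,"tz": 20,"turn": -0.5,"gripper": 0},{"tx": 0,"ty": 0,"tz": 50,"turn": 0,"gripper": 0},{"tx": 0,"ty": 0,"tz": 50,"turn": 0,"gripper": 0},{"tx": 0,"ty": 0,"tz": 0,"turn": 0,"gripper": 0},{"tx": 0,"ty": 0,"tz": 0,"turn": 0,"gripper": 0}]'

```text
time_s: 3.78
ee_pos: [469.4, -333.9, 126.8]
tool_rot: [[-0.431, 0.902, 0.002], [0.902, 0.431, -0.001], [-0.002, 0.002, -1.0]]
force: [1.4, -0.3, 0.2]
gripper_width: 0.002
gripper_force: 0.0
```

```bash
cat >> h.py <<'E'
A=np.radians(25.5);RT=np.array([[np.cos(A),-np.sin(A)],[np.sin(A),np.cos(A)]]);OT=np.array([554.7,-169.8])
def tr(p): return np.round(RT.T@(np.array(p)[:2]-OT),1)
def yaw(s): return np.degrees(np.arctan2(s['tool_rot'][1][1],s['tool_rot'][0][1]))
E
python3 - <<'E'
from h import *
import pickle
for i in range(3):
    s=r.sense();print(s['ee_pos'],tr(s['ee_pos']),yaw(s)-25.5)
    ci=r.camera_info("wrist");f=r.grab_frame("wrist")
pickle.dump(ci,open('w2.pkl','wb'))
cv2.imwrite('pics/w2b.png',cv2.resize(f[...,::-1],(800,600),interpolation=cv2.INTER_CUBIC))
E
```

```text
[ 469.41414606 -333.94519216  126.8430366 ] [-147.6 -111.4] 0.03955375261881855
[ 469.6734647  -334.45999585  127.46801338] [-147.6 -112. ] 0.013760682991243556
[ 469.60463928 -334.67680157  127.62697171] [-147.8 -112.2] -0.005030089825563522
```

View pics/w2b.png

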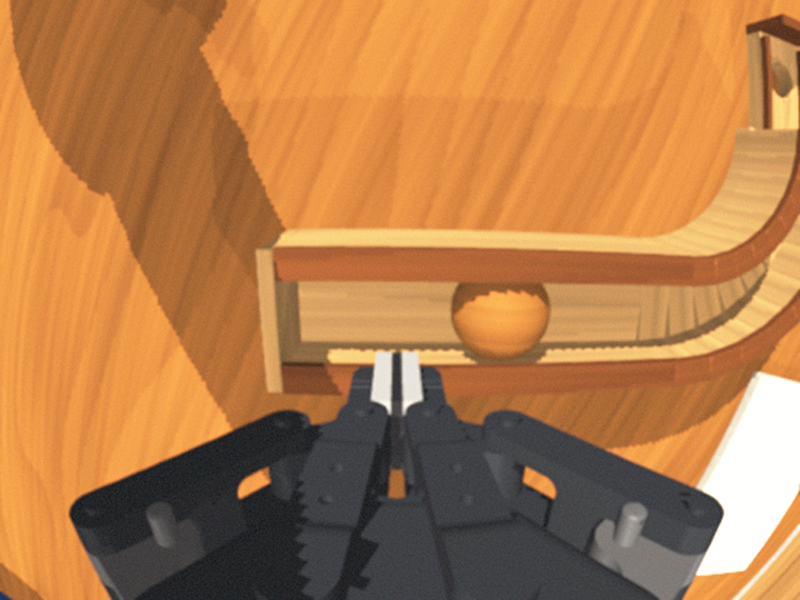

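```bash
python3 - <<'E'
from h import *
import pickle
ci=pickle.load(open('w2.pkl','rb'));k=1.42857
g=lambda u,v,z:tr(onz(ci,(u+.5)/k-.5,(v+.5)/k-.5,z,True)[:2])
for n,u,v,z in(('Uin',300,282,64),('Uin2',600,284,64),('Lin',300,364,64),('Lin2',600,362,64),('Uout',300,247,64),('Lout',300,391,64),('ball',500,317,40),('pocket',782,80,15),('endin',278,265,64)):print(n,g(u,v,z))
import numpy as np
for T in((-148,-111),):
    w=RT@np.array(T)+OT;print('tip px',proj(ci,[*w,113],True)*k,'slot pt proj',proj(ci,[*w,64],True)*k)
E
```

```text
Uin [-188.8  -90.5]
Uin2 [-54.8 -91.1]
Lin [-191.2 -128.9]
Lin2 [ -49.2 -129.7]
Uout [-188.1  -75.2]
Lout [-192.3 -142.8]
ball [ -95.8 -114.2]
pocket [109.9  39.3]
endin [-198.1  -82.9]
tip px [394.44108172 375.15884452] slot pt proj [394.56419044 327.24041352]
```

Call:
apply_moves --plan '[{"tx": 2,"ty": 0,"tz": 40,"turn": 0,"gripper": 0},{"tx": 0,"ty": 0,"tz": 20,"turn": 0,"gripper": 0},{"tx": 0,"ty": 0,"tz": 20,"turn": 0,"gripper": 0},{"tx": 0,"ty": 0,"tz": 0,"turn": 0,"gripper": 0},{"tx": 0,"ty": 0,"tz": 0,"turn": 0,"gripper": 0}]'

```text
time_s: 4.55
ee_pos: [467.7, -332.9, 46.2]
tool_rot: [[-0.43, 0.903, 0.001], [0.903, 0.43, -0.001], [-0.001, 0.001, -1.0]]
force: [-0.3, -0.3, 0.1]
gripper_width: -0.0
gripper_force: 0.0
```

Call:
apply_moves --plan '[{"tx": 0,"ty": 8,"tz": 0,"turn": 0,"gripper": 0},{"tx": 0,"ty": 10,"tz": 0,"turn": 0,"gripper": 0},{"tx": 0,"ty": 10,"tz": 0,"turn": 0,"gripper": 0},{"tx": 0,"ty": 10,"tz": 0,"turn": 0,"gripper": 0},{"tx": 0,"ty": 10,"tz": 0,"turn": 0,"gripper": 0},{"tx": 0,"ty": 10,"tz": 0,"turn": 0,"gripper": 0},{"tx": 0,"ty": 10,"tz": 0,"turn": 0,"gripper": 0},{"tx": 0,"ty": 10,"tz": 0,"turn": 0,"gripper": 0},{"tx": 0,"ty": 10,"tz": 0,"turn": 0,"gripper": 0},{"tx": 0,"ty": 10,"tz": 0,"turn": 0,"gripper": 0}]'

```text
time_s: 5.8
ee_pos: [556.2, -290.0, 45.2]
tool_rot: [[-0.43, 0.903, -0.0], [0.903, 0.43, 0.0], [0.0, -0.0, -1.0]]
force: [-0.6, 0.3, -0.7]
gripper_width: -0.0
gripper_force: 0.0
```

```bash
python3 - <<'E'
from h import *
s=r.sense();print(s['ee_pos'],tr(s['ee_pos']),yaw(s)-25.5,s['force'])
f=r.grab_frame("top");f2=r.grab_frame("wrist");
print(s['time_s'])
cv2.imwrite('pics/t3.png',f[...,::-1]);cv2.imwrite('pics/w3.png',f2[...,::-1])
# ball: orange saturated blob in wrist image
h=cv2.cvtColor(f2,cv2.COLOR_RGB2HSV)
E
```

```text
[ 556.24226394 -289.9635139    45.23320852] [ -50.3 -109.1] -0.05425865820829401 [-0.60177003  0.30351939 -0.68840355]
5.8
```

View pics/w3.png

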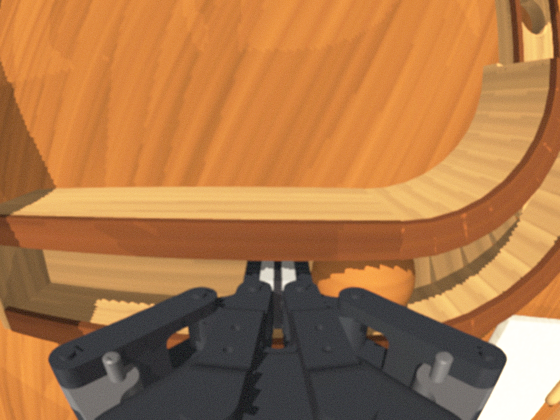

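The ball is just ahead of the fingers, at (363,290) in the wrist view. I'll keep pushing into the bend.

Call:
apply_moves --plan '[{"tx": 0,"ty": 10,"tz": 0,"turn": 0,"gripper": 0},{"tx": 0,"ty": 10,"tz": 0,"turn": 0,"gripper": 0},{"tx": 0,"ty": 10,"tz": 0,"turn": 0,"gripper": 0},{"tx": 0,"ty": 10,"tz": 0,"turn": 0,"gripper": 0},{"tx": 0,"ty": 10,"tz": 0,"turn": 0,"gripper": 0},{"tx": 0.5,"ty": 10.1,"tz": 0,"turn": -5.3,"gripper": 0},{"tx": 0.5,"ty": 10.1,"tz": 0,"turn": -5.3,"gripper": 0},{"tx": 0.5,"ty": 10.1,"tz": 0,"turn": -5.3,"gripper": 0},{"tx": 0.5,"ty": 10.1,"tz": 0,"turn": -5.3,"gripper": 0}]'

```text
time_s: 7.02
ee_pos: [633.7, -244.7, 45.2]
tool_rot: [[-0.729, 0.684, -0.0], [0.684, 0.729, -0.0], [0.0, -0.0, -1.0]]
force: [0.5, -0.3, 0.5]
gripper_width: 0.0
gripper_force: 0.0
```

```bash
cat > st.py <<'E'
from h import *
s=r.sense();t=tr(s['ee_pos']);print(s['time_s'],s['ee_pos'],t,'rad',np.hypot(*t),'ang',np.degrees(np.arctan2(t[0],-t[1])),'yaw',yaw(s)-25.5,s['force'],s['q'][6])
E
python3 st.py
```

```text
7.025 [ 633.72729688 -244.73621139   45.20915533] [  39.1 -101.7] rad 108.95733109800368 ang 21.029960184728434 yaw 21.315309323148348 [ 0.46840875 -0.2833377   0.50684522] 1.371616547167041
```

Call:
apply_moves --plan '[{"tx": 0.5,"ty": 10.1,"tz": 0,"turn": -5.3,"gripper": 0},{"tx": 0.5,"ty": 10.1,"tz": 0,"turn": -5.3,"gripper": 0},{"tx": 0.5,"ty": 10.1,"tz": 0,"turn": -5.3,"gripper": 0},{"tx": 0.5,"ty": 10.1,"tz": 0,"turn": -5.3,"gripper": 0},{"tx": 0.5,"ty": 10.1,"tz": 0,"turn": -5.3,"gripper": 0},{"tx": 0.5,"ty": 10.1,"tz": 0,"turn": -5.3,"gripper": 0},{"tx": 0.5,"ty": 10.1,"tz": 0,"turn": -5.3,"gripper": 0}]'

```text
time_s: 7.9
ee_pos: [662.6, -181.3, 45.2]
tool_rot: [[-0.994, 0.106, 0.0], [0.106, 0.994, -0.0], [-0.0, -0.0, -1.0]]
force: [0.3, 0.1, 0.3]
gripper_width: 0.005
gripper_force: 0.0
```

```bash
python3 st.py; python3 - <<'E'
from h import *
s=r.sense()
f=r.grab_frame("top");f2=r.grab_frame("wrist");f3=r.grab_frame("scene")
c=[cv2.resize(f[120:200,290:400],(440,320)),cv2.resize(f2,(427,320)),cv2.resize(f3[150:270,130:270],(373,320))]
im=np.zeros((600,800,3),np.uint8);im[:280,:385]=cv2.resize(c[0],(385,280));im[:300,400:]=cv2.resize(f2,(400,300));im[300:600,:350]=cv2.resize(c[2],(350,300))
cv2.imwrite('pics/m4.png',im[...,::-1])
E
```

```text
7.9 [ 662.62003577 -181.3123761    45.20894148] [ 92.5 -56.9] rad 108.59953959386752 ang 58.40286677930837 yaw 58.411954198270394 [0.27544002 0.07325204 0.31103139] 1.7940839314833945
```

View pics/m4.png

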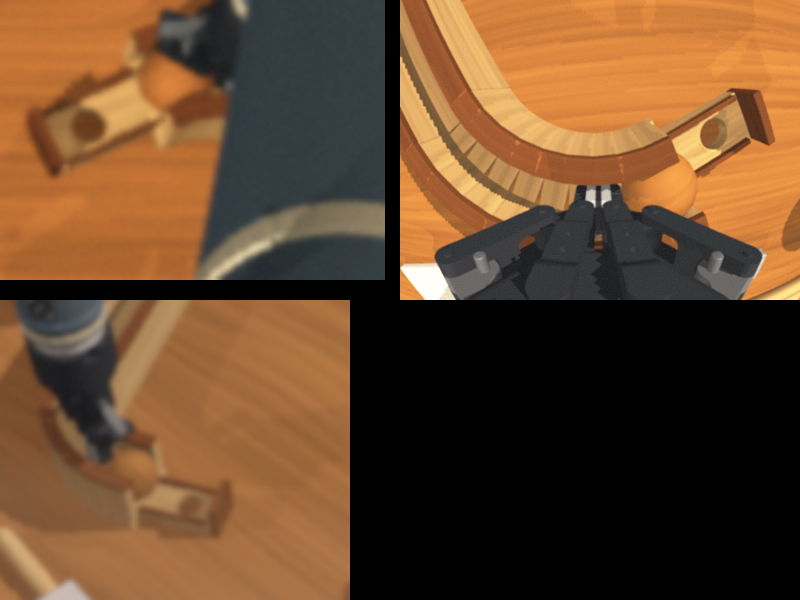

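The ball is at the exit, with the pocket hole still empty ahead of it. I'll finish the push.

Call:
apply_moves --plan '[{"tx": 0.5,"ty": 10.1,"tz": 0,"turn": -5.3,"gripper": 0},{"tx": 0.5,"ty": 10.1,"tz": 0,"turn": -5.3,"gripper": 0},{"tx": 0.5,"ty": 10.1,"tz": 0,"turn": -5.3,"gripper": 0},{"tx": 0.5,"ty": 10,"tz": 0,"turn": -5.3,"gripper": 0},{"tx": 1,"ty": 8,"tz": 0,"turn": 0,"gripper": 0},{"tx": 1.2,"ty": 8,"tz": 0,"turn": 0,"gripper": 0},{"tx": 0,"ty": 0,"tz": 0,"turn": 0,"gripper": 0}]'

```text
time_s: 8.93
ee_pos: [652.6, -126.1, 45.2]
tool_rot: [[-0.966, -0.258, -0.0], [-0.258, 0.966, 0.0], [0.0, 0.0, -1.0]]
force: [0.4, 0.2, -0.9]
gripper_width: -0.0
gripper_force: 0.0
```

```bash
python3 st.py; cat > ball.py <<'E'
from h import *
import sys
n=sys.argv[1];z=float(sys.argv[2])
ci=r.camera_info(n);f=r.grab_frame(n);cv2.imwrite(f'pics/b_{n}_{r.sense()["time_s"]:.2f}.png',f[...,::-1])
fish=n=='wrist'
P=RT@np.array([110,42])+OT
if len(sys.argv)>3: P=np.array([float(sys.argv[3]),float(sys.argv[4])])
u=proj(ci,[*P,z],fish)
R=cv2.Rodrigues(np.array(ci['rvec']))[0];dist=(R@np.array([*P,z])+np.array(ci['tvec']));rad=ci['fx']*25/np.linalg.norm(dist)
g=cv2.GaussianBlur(cv2.cvtColor(cv2.resize(f,None,fx=3,fy=3,interpolation=cv2.INTER_CUBIC),cv2.COLOR_RGB2HSV)[...,1],(5,5),1)
c=cv2.HoughCircles(g,cv2.HOUGH_GRADIENT,1,20,param1=60,param2=12,minRadius=int(rad*3*.88),maxRadius=int(rad*3*1.12))
print('expect',u,'r',rad)
if c is not None:
    for x,y,q in c[0]:
        x,y=x/3-.33,y/3-.33
        if np.hypot(x-u[0],y-u[1])<40:
            w=onz(ci,x,y,z,fish);print('circ',x,y,q/3,'world',w,'track',tr(w))
E
python3 ball.py top 36.5; python3 ball.py scene 36.5; python3 ball.py wrist 36.5
```

```text
8.925 [ 652.59630083 -126.13738997   45.22236712] [107.2  -2.7] rad 107.23399647499855 ang 88.55722103142271 yaw 79.43883161669221 [ 0.38255617  0.23906704 -0.87982493] 2.014684999697234
expect [314.10745185 153.31356987] r 10.505727211089663
expect [206.07103749 225.68609747] r 10.443162875871037
circ 198.50333 200.83667 9.099999 world [ 594.1226518  -156.92036185   36.5       ] track [41.1 -5.3]
expect [372.06858944 256.67372247] r 51.85953229912291
circ 375.83667 262.17 55.966663 world [638.18463024 -81.61481802  36.5       ] track [113.3  43.7]
circ 368.17 262.17 57.8 world [639.05337987 -85.40407865  36.5       ] track [112.5  39.9]
circ 375.83667 255.50333 53.766666 world [634.89920877 -82.90503602  36.5       ] track [109.8  43.9]
circ 369.50336 251.17 56.7 world [633.5253713  -86.80605385  36.5       ] track [106.9  41. ]
circ 334.83667 266.83667 57.8 world [ 645.13096624 -100.50160118   36.5       ] track [111.5  23.6]
circ 351.17 288.50336 57.8 world [654.50391271 -88.6466429   36.5       ] track [125.   30.3]
circ 366.17 290.17 57.8 world [653.76605431 -80.74023431  36.5  
[... 3995 characters left out ...]
  58.7]
circ 362.50336 247.17 57.8 world [632.41589613 -90.87429455  36.5       ] track [104.1  37.8]
circ 343.50336 244.83667 55.966663 world [ 633.48974845 -100.13020586   36.5       ] track [101.1  29. ]
circ 350.50336 243.50333 55.600002 world [632.06068808 -97.12074436  36.5       ] track [101.1  32.3]
circ 392.50336 243.17 53.399998 world [626.99826201 -76.97699841  36.5       ] track [105.2  52.7]
circ 410.17 258.17 53.399998 world [632.22176293 -64.68226064  36.5       ] track [115.2  61.5]
circ 386.50336 239.17 54.86667 world [625.81906867 -80.71849597  36.5       ] track [102.5  49.8]
circ 368.83667 230.50333 48.63333 world [623.88978994 -90.73877541  36.5       ] track [96.5 41.6]
```

Call:
apply_moves --plan '[{"tx": 0,"ty": -5,"tz": 0,"turn": 0,"gripper": 0},{"tx": 0,"ty": 0,"tz": -40,"turn": 0,"gripper": 0},{"tx": 0,"ty": 0,"tz": -50,"turn": 0,"gripper": 0},{"tx": 0,"ty": 0,"tz": -30,"turn": 10,"gripper": 1},{"tx": 0,"ty": 0,"tz": 0,"turn": 10,"gripper": 1},{"tx": 0,"ty": 0,"tz": 0,"turn": 10,"gripper": 1},{"tx": 0,"ty": 0,"tz": 0,"turn": 10,"gripper": 1},{"tx": 0,"ty": 0,"tz": 0,"turn": 10,"gripper": 1},{"tx": 0,"ty": 0,"tz": 0,"turn": 10,"gripper": 1},{"tx": 0,"ty": 0,"tz": 0,"turn": 10,"gripper": 1}]'

```text
time_s: 10.32
ee_pos: [654.2, -132.4, 165.3]
tool_rot: [[-0.567, 0.823, 0.0], [0.823, 0.567, -0.0], [-0.0, 0.0, -1.0]]
force: [0.5, 0.0, -1.0]
gripper_width: 1.002
gripper_force: 0.0
```

Call:
apply_moves --plan '[{"tx": 0,"ty": 0,"tz": 0,"turn": 9.4,"gripper": 1},{"tx": 25,"ty": 2,"tz": 0,"turn": 0,"gripper": 1},{"tx": 25,"ty": 1,"tz": 0,"turn": 0,"gripper": 1},{"tx": 0,"ty": 0,"tz": 0,"turn": 0,"gripper": 1},{"tx": 0,"ty": 0,"tz": 0,"turn": 0,"gripper": 1},{"tx": 0,"ty": 0,"tz": 0,"turn": 0,"gripper": 1}]'

```text
time_s: 11.08
ee_pos: [635.5, -87.0, 165.4]
tool_rot: [[-0.429, 0.903, 0.001], [0.903, 0.429, -0.001], [-0.001, 0.0, -1.0]]
force: [0.6, -0.3, -0.6]
gripper_width: 0.998
gripper_force: 0.0
```

```bash
python3 st.py; python3 - <<'E'
from h import *
import pickle
ci=r.camera_info("wrist");f=r.grab_frame("wrist");pickle.dump(ci,open('w5.pkl','wb'))
cv2.imwrite('pics/w5.png',f[...,::-1]);cv2.imwrite('pics/w5b.png',cv2.resize(f[...,::-1],(800,600),interpolation=cv2.INTER_CUBIC))
P=RT@np.array([110,42])+OT;print('expected ball px in 800',proj(ci,[*P,36.5],True)/.7)
E
```

```text
11.075 [635.52301469 -87.00703169 165.4238439 ] [108.6  39.9] rad 115.69775278716523 ang 110.17349941718847 yaw -0.06899541344203186 [ 0.62713874 -0.31217277 -0.57386208] 0.7341618409953433
expected ball px in 800 [398.08705601 288.39866045]
```

View pics/w5b.png

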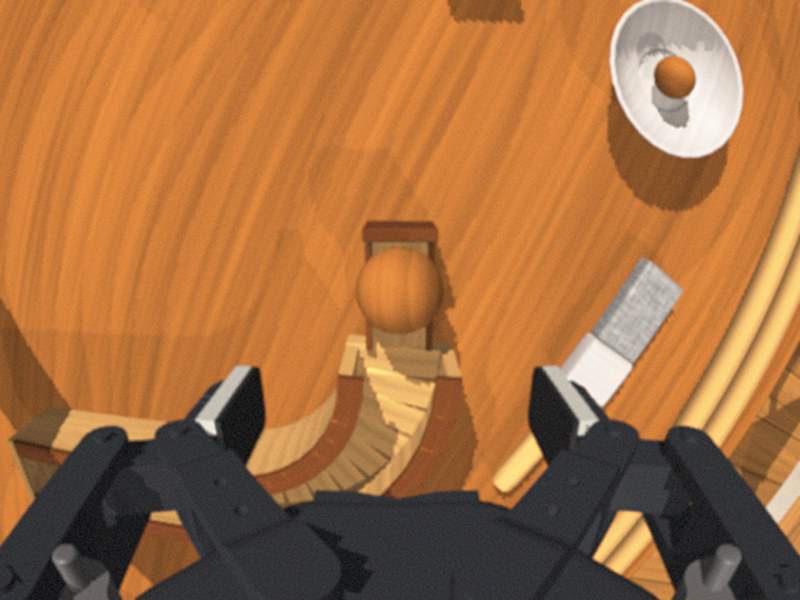

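The ball sits in the pocket at (399.5,290), within a millimetre or so of where expected. The hammer is the only thing near the right finger's descent, so I'll check the clearance.

```bash
python3 - <<'E'
from h import *
import pickle
ci=pickle.load(open('w5.pkl','rb'));k=1.42857
g=lambda u,v,z:tr(onz(ci,(u+.5)/k-.5,(v+.5)/k-.5,z,True)[:2])
print('ball',g(399.5,290,36.5),'hammer handle',g(495,485,10),g(560,400,15),'head',g(572,375,30),g(645,258,30))
im=cv2.imread('pics/w5.png');h=cv2.cvtColor(im,cv2.COLOR_BGR2HSV)
E
```

```text
ball [110.7  41.2] hammer handle [ 185.1 -121.3] [224.4 -44.5] head [224.2 -18. ] [267.3  60.9]
```

Call:
apply_moves --plan '[{"tx": 1.3,"ty": 2,"tz": 40,"turn": 0,"gripper": 1},{"tx": 0,"ty": 0,"tz": 45,"turn": 0,"gripper": 1},{"tx": 0,"ty": 0,"tz": 30,"turn": 0,"gripper": 1},{"tx": 0,"ty": 0,"tz": 20,"turn": 0,"gripper": 1},{"tx": 0,"ty": 0,"tz": 0,"turn": 0,"gripper": 1},{"tx": 0,"ty": 0,"tz": 0,"turn": 0,"gripper": 1}]'

```text
time_s: 11.88
ee_pos: [637.5, -83.7, 31.5]
tool_rot: [[-0.431, 0.902, 0.002], [0.902, 0.431, -0.0], [-0.001, 0.002, -1.0]]
force: [0.5, -0.7, -0.6]
gripper_width: 1.0
gripper_force: 0.0
```

```bash
python3 st.py
```

```text
11.875 [637.54123231 -83.69823811  31.50596775] [111.8  42.1] rad 119.46401131721636 ang 110.63463250381578 yaw 0.02704852479568487 [ 0.4700186  -0.73323003 -0.62075533] 0.7991372035935672
```

Call:
apply_moves --plan '[{"tx": 0,"ty": 0,"tz": 0,"turn": 0,"gripper": 0.7},{"tx": 0,"ty": 0,"tz": 0,"turn": 0,"gripper": 0.6},{"tx": 0,"ty": 0,"tz": 0,"turn": 0,"gripper": 0.4},{"tx": 0,"ty": 0,"tz": 0,"turn": 0,"gripper": 0.3},{"tx": 0,"ty": 0,"tz": 0,"turn": 0,"gripper": 0.3},{"tx": 0,"ty": 0,"tz": 0,"turn": 0,"gripper": 0.3}]'

```text
time_s: 12.62
ee_pos: [636.1, -83.8, 31.1]
tool_rot: [[-0.431, 0.903, -0.0], [0.903, 0.431, -0.0], [0.0, -0.0, -1.0]]
force: [-3.2, -0.4, 6.0]
gripper_width: 0.558
gripper_force: 60.8
```

Call:
apply_moves --plan '[{"tx": 0,"ty": 0,"tz": -10,"turn": 0,"gripper": 0.3},{"tx": 0,"ty": 0,"tz": -20,"turn": 0,"gripper": 0.3},{"tx": 0,"ty": 0,"tz": -30,"turn": 0,"gripper": 0.3},{"tx": 0,"ty": 0,"tz": -35,"turn": 0,"gripper": 0.3},{"tx": 0,"ty": 0,"tz": -35,"turn": 0,"gripper": 0.3},{"tx": 0,"ty": 0,"tz": 0,"turn": 0,"gripper": 0.3}]'

```text
time_s: 13.38
ee_pos: [638.9, -83.6, 164.9]
tool_rot: [[-0.431, 0.902, 0.008], [0.902, 0.431, -0.0], [-0.004, 0.007, -1.0]]
force: [-0.0, -0.4, -1.1]
gripper_width: 0.557
gripper_force: 61.7
```

```bash
python3 st.py; python3 - <<'E'
from h import *
import pickle
t=r.camera_info("top");sc=r.camera_info("scene")
# block top corners in the first top picture: mask of the plain-wood block top (z=35)
im=cv2.imread('pics/top0.png');h=cv2.cvtColor(im,cv2.COLOR_BGR2HSV)
for n,ci in(('top',t),('scene',sc)):
    im=cv2.imread(f'pics/{n}0.png');c=proj(ci,[486,251,35]).astype(int);w=im[c[1]-14:c[1]+15,c[0]-14:c[0]+15]
    big=cv2.resize(w,None,fx=6,fy=6,interpolation=cv2.INTER_CUBIC)
    hs=cv2.cvtColor(big,cv2.COLOR_BGR2HSV);m=((hs[...,2]>185)&(hs[...,1]<150)).astype(np.uint8)*255
    m=cv2.morphologyEx(m,cv2.MORPH_CLOSE,np.ones((25,25)));cs=max(cv2.findContours(m,0,2)[0],key=cv2.contourArea)
    rc=cv2.minAreaRect(cs);P=[]
    for x,y in cv2.boxPoints(rc):
        P.append(onz(ci,c[0]-14+(x+.5)/6-.5,c[1]-14+(y+.5)/6-.5,35)[:2])
    P=np.array(P);e=P-np.roll(P,1,0);print(n,np.round(P,1).tolist(),P.mean(0),np.linalg.norm(e,axis=1),np.degrees(np.arctan2(e[:,1],e[:,0]))%90)
E
```

```text
13.375 [638.92963545 -83.63418957 164.93484717] [113.1  41.5] rad 120.47348255944127 ang 110.14969898627443 yaw 0.05056641747081159 [-0.01435025 -0.36841966 -1.10827502] 0.734514592274046
top [[486.5, 287.0], [517.5, 246.3], [481.4, 218.4], [450.6, 259.0]] [484.00294226 252.67485572] [45.4577159  51.17999544 45.55549704 50.94856814] [37.97084176 37.26120151 37.67811124 37.14867391]
scene [[518.4, 244.6], [479.7, 221.6], [453.8, 259.6], [493.1, 281.5]] [486.24732286 251.83621721] [44.75502938 45.02585886 46.01710907 44.94237786] [34.466695   30.83406104 34.24039174 29.21386334]
```

Call:
apply_moves --plan '[{"tx": 20,"ty": 1.2,"tz": 0,"turn": 0,"gripper": 0.3},{"tx": 40,"ty": 2.5,"tz": 0,"turn": 0,"gripper": 0.3},{"tx": 40,"ty": 2.5,"tz": 0,"turn": 0,"gripper": 0.3},{"tx": 40,"ty": 2.5,"tz": 0,"turn": 0,"gripper": 0.3},{"tx": 40,"ty": 2.5,"tz": 0,"turn": 0,"gripper": 0.3},{"tx": 40,"ty": 2.5,"tz": 0,"turn": 0,"gripper": 0.3},{"tx": 40,"ty": 2.5,"tz": 0,"turn": 0,"gripper": 0.3},{"tx": 40,"ty": 2.4,"tz": 0,"turn": 0,"gripper": 0.3},{"tx": 0,"ty": 0,"tz": 0,"turn": -10.5,"gripper": 0.3},{"tx": 0,"ty": 0,"tz": 0,"turn": 0,"gripper": 0.3}]'

```text
time_s: 14.62
ee_pos: [522.0, 196.7, 159.2]
tool_rot: [[-0.589, 0.808, -0.003], [0.808, 0.589, -0.0], [0.001, -0.002, -1.0]]
force: [-0.0, 0.1, -0.4]
gripper_width: 0.561
gripper_force: 61.7
```

Call:
apply_moves --plan '[{"tx": 0,"ty": 0,"tz": 0,"turn": 0,"gripper": 0.3},{"tx": 0,"ty": 0,"tz": 0,"turn": 0,"gripper": 0.3}]'

```text
time_s: 14.88
ee_pos: [523.8, 194.8, 160.0]
tool_rot: [[-0.586, 0.81, -0.001], [0.81, 0.586, -0.0], [-0.0, -0.001, -1.0]]
force: [-0.4, -0.2, -0.7]
gripper_width: 0.559
gripper_force: 61.7
```

```bash
python3 st.py; python3 - <<'E'
from h import *
import pickle
ci=r.camera_info("wrist");f=r.grab_frame("wrist");pickle.dump(ci,open('w6.pkl','wb'))
cv2.imwrite('pics/w6.png',f[...,::-1]);cv2.imwrite('pics/w6b.png',cv2.resize(f[...,::-1],(800,600),interpolation=cv2.INTER_CUBIC))
print('expected block px in 800',proj(ci,[485.5,251.5,35],True)/.7)
E
```

```text
14.875 [523.79762429 194.84488053 160.04012431] [129.1 342.4] rad 365.9297336921393 ang 159.3413301131682 yaw 10.400646450127269 [-0.36644423 -0.2374497  -0.70930627] 0.35913698065017147
expected block px in 800 [399.63607842 171.22367072]
```

View pics/w6b.png

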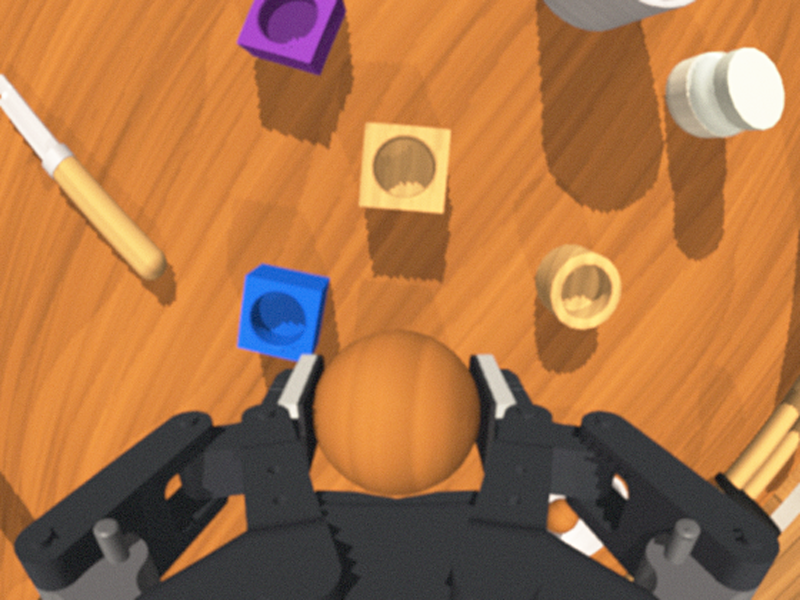

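The wood square block is at (404,168) with corners (366,123), (451,128), (445,213) and (359,207). The held ball is at (397,412), and the round block is off to the right at (579,288).

```bash
python3 - <<'E'
from h import *
import pickle
ci=pickle.load(open('w6.pkl','rb'));k=1.42857
g=lambda u,v,z:onz(ci,(u+.5)/k-.5,(v+.5)/k-.5,z,True)[:2]
im=cv2.imread('pics/w6.png');hs=cv2.cvtColor(cv2.resize(im,(800,600),interpolation=cv2.INTER_CUBIC),cv2.COLOR_BGR2HSV)
P=np.array([g(*c,35) for c in((366,123),(451,128),(445,213),(359,207))]);e=P-np.roll(P,1,0)
print(P.mean(0),np.linalg.norm(e,axis=1),np.degrees(np.arctan2(e[:,1],e[:,0]))%90,'hole',g(404.5,167.5,35))
s=r.sense();t=np.array(s['ee_pos']);print('yaw',yaw(s))
for z in(162,165.5,168):
    b=g(397.5,412,z);print('ball',z,b,'minus TCP',b-t[:2])
    B=np.array([*b,z]);R=cv2.Rodrigues(np.array(ci['rvec']))[0];d=np.linalg.norm(R@B+ci['tvec']);print(' expected r800',np.arcsin(25/d)*ci['fx']*k)
b=g(397.5,412,165.5)
yx=np.array(s['tool_rot'])[:2,:2]
for S in(P.mean(0),g(404.5,167.5,35)):print('shift tx,ty (yaw now), ball to seat',yx.T@(S-b),'tcp to seat',yx.T@(S-t[:2]))
E
```

```text
[486.58001277 255.04337352] [46.11514314 45.71825442 46.77792815 46.99134747] [30.87936757 32.83039041 32.46054473 31.99083037] hole [486.26205251 254.70913109]
yaw 35.926283849219146
ball 162 [526.60600193 192.35219395] minus TCP [ 2.73754276 -2.5803966 ]
 expected r800 80.49422383149137
ball 165.5 [525.43564815 193.95585056] minus TCP [ 1.56718898 -0.97673998]
 expected r800 82.81592100481295
ball 168 [524.59968116 195.10131957] minus TCP [0.73122199 0.16872903]
 expected r800 84.5584739540363
shift tx,ty (yaw now), ball to seat [72.26530675  4.37850314] tcp to seat [70.55483094  5.07447348]
shift tx,ty (yaw now), ball to seat [72.18120765  3.92491299] tcp to seat [70.47073184  4.62088333]
```

Call:
apply_moves --plan '[{"tx": 0,"ty": 0,"tz": 0,"turn": 4,"gripper": 0.3},{"tx": 15,"ty": -0.5,"tz": 25,"turn": 0,"gripper": 0.3},{"tx": 15,"ty": -0.5,"tz": 25,"turn": 0,"gripper": 0.3},{"tx": 0,"ty": 0,"tz": 0,"turn": 0,"gripper": 0.3},{"tx": 0,"ty": 0,"tz": 0,"turn": 0,"gripper": 0.3},{"tx": 0,"ty": 0,"tz": 0,"turn": 0,"gripper": 0.3}]'

```text
time_s: 15.68
ee_pos: [508.4, 219.8, 111.5]
tool_rot: [[-0.529, 0.848, 0.002], [0.848, 0.529, 0.001], [-0.0, 0.002, -1.0]]
force: [0.0, -0.7, -0.8]
gripper_width: 0.554
gripper_force: 61.8
```

```bash
cat > meas.py <<'E'
from h import *
s=r.sense();ci=r.camera_info("wrist");f=r.grab_frame("wrist");cv2.imwrite('pics/w7.png',f[...,::-1])
t=np.array(s['ee_pos']);zb=t[2]+5.3
c=proj(ci,[486.4,254.9,35],True);print('tcp',t,'yaw',yaw(s),'expect',c,s['gripper_force'])
hs=cv2.cvtColor(cv2.GaussianBlur(f,(3,3),0),cv2.COLOR_RGB2HSV)
m=((hs[...,2]>190)&(hs[...,1]<140)).astype(np.uint8)*255
x0,y0=int(c[0])-70,max(int(c[1])-70,0);mm=np.zeros_like(m);mm[y0:y0+140,x0:x0+140]=m[y0:y0+140,x0:x0+140]
mm=cv2.morphologyEx(mm,cv2.MORPH_OPEN,np.ones((3,3)))
cs=max(cv2.findContours(mm,0,2)[0],key=cv2.contourArea);h=cv2.convexHull(cs)
_,q=cv2.minEnclosingTriangle(h) if 0 else (0,cv2.approxPolyDP(h,6,True));q=q[:,0]
P=np.array([onz(ci,*p,35,True)[:2] for p in q]);e=P-np.roll(P,1,0)
print('corners',q.tolist(),np.linalg.norm(e,axis=1),np.degrees(np.arctan2(e[:,1],e[:,0]))%90,P.mean(0))
# ball: fit circle on orange-ish blob near its predicted place
yx=np.array(s['tool_rot'])[:2,:2]
bp=proj(ci,[*(t[:2]+yx@[-1.7,.7]),zb],True);print('ball predicted px',bp)
print('tcp->block tx,ty',yx.T@(P.mean(0)-t[:2]))
E
python3 meas.py
```

```text
tcp [508.37723132 219.79054443 111.47335931] yaw 31.953001561189744 expect [276.32149449 162.23870554] 61.81032657623291
corners [[312, 128], [308, 197], [241, 195], [242, 127]] [43.75606135 44.5220171  43.46957077 43.78814117] [31.13843044 29.68769752 30.17941398 30.04630895] [486.01486784 254.80781915]
ball predicted px [277.98309628 288.12461922]
tcp->block tx,ty [41.5462268  -0.44210976]
```

Call:
apply_moves --plan '[{"tx": 22,"ty": -0.5,"tz": 0,"turn": 0,"gripper": 0.3},{"tx": 21,"ty": -0.5,"tz": 0,"turn": 0,"gripper": 0.3},{"tx": 0,"ty": 0,"tz": 25,"turn": 0,"gripper": 0.3},{"tx": 0,"ty": 0,"tz": 25,"turn": 0,"gripper": 0.3},{"tx": 0,"ty": 0,"tz": 0,"turn": 0,"gripper": 0.3},{"tx": 0,"ty": 0,"tz": 0,"turn": 0,"gripper": 0.3},{"tx": 0,"ty": 0,"tz": 0,"turn": 0,"gripper": 0.3}]'

```text
time_s: 16.6
ee_pos: [484.4, 256.6, 61.5]
tool_rot: [[-0.53, 0.848, 0.002], [0.848, 0.53, 0.001], [0.0, 0.002, -1.0]]
force: [0.0, -0.7, 0.5]
gripper_width: 0.558
gripper_force: 61.8
```

```bash
python3 - <<'E'
from h import *
for i in range(4):
    s=r.sense();t=np.array(s['ee_pos']);yx=np.array(s['tool_rot'])[:2,:2]
    print(t,s['force'],'remaining ball->seat',yx.T@(np.array([486.2,254.8])-t[:2])+[1.7,-.7]);f=r.grab_frame("wrist")
E
```

```text
[484.38973989 256.55332124  61.54968496] [ 0.01481524 -0.731042    0.46184257] remaining ball->seat [-0.74641603 -0.09483523]
[484.2120764  256.54313084  61.41217559] [ 0.36151606  0.43628653 -0.18023036] remaining ball->seat [-0.83208697  0.06084136]
[484.04481123 256.52946812  61.23075531] [ 0.01813837  1.37389843 -0.36778405] remaining ball->seat [-0.90933822  0.20953361]
[483.88101646 256.52117954  61.0485285 ] [-0.68711873 -0.27317129 -0.96720955] remaining ball->seat [-0.98932063  0.35247196]
```

Call:
apply_moves --plan '[{"tx": -0.7,"ty": 0,"tz": 5,"turn": 0,"gripper": 0.3},{"tx": 0,"ty": 0,"tz": 4,"turn": 0,"gripper": 0.3},{"tx": 0,"ty": 0,"tz": 2,"turn": 0,"gripper": 0.3},{"tx": 0,"ty": 0,"tz": 0,"turn": 0,"gripper": 0.3},{"tx": 0,"ty": 0,"tz": 0,"turn": 0,"gripper": 0.3}]'

```text
time_s: 17.42
ee_pos: [483.9, 255.7, 49.3]
tool_rot: [[-0.531, 0.848, 0.0], [0.848, 0.531, 0.0], [0.0, 0.0, -1.0]]
force: [-0.9, 0.2, -0.6]
gripper_width: 0.565
gripper_force: 61.8
```

Call:
apply_moves --plan '[{"tx": 0,"ty": 0,"tz": 1,"turn": 0,"gripper": 0.3},{"tx": 0,"ty": 0,"tz": 0,"turn": 0,"gripper": 0.3},{"tx": 0,"ty": 0,"tz": 0,"turn": 0,"gripper": 0.3}]'

```text
time_s: 17.8
ee_pos: [483.8, 255.7, 48.3]
tool_rot: [[-0.531, 0.848, 0.0], [0.848, 0.531, 0.0], [0.0, 0.0, -1.0]]
force: [-0.9, 0.1, -1.0]
gripper_width: 0.559
gripper_force: 61.8
```

Call:
apply_moves --plan '[{"tx": 0,"ty": 0,"tz": 0.8,"turn": 0,"gripper": 0.3},{"tx": 0,"ty": 0,"tz": 0,"turn": 0,"gripper": 0.3},{"tx": 0,"ty": 0,"tz": 0,"turn": 0,"gripper": 0.3}]'

```text
time_s: 18.18
ee_pos: [483.9, 255.7, 47.5]
tool_rot: [[-0.531, 0.848, 0.0], [0.848, 0.531, 0.0], [0.0, 0.0, -1.0]]
force: [0.2, 0.5, -0.5]
gripper_width: 0.558
gripper_force: 61.8
```

Call:
apply_moves --plan '[{"tx": 0,"ty": 0,"tz": 0.8,"turn": 0,"gripper": 0.3},{"tx": 0,"ty": 0,"tz": 0,"turn": 0,"gripper": 0.3},{"tx": 0,"ty": 0,"tz": 0,"turn": 0,"gripper": 0.3}]'

```text
time_s: 18.55
ee_pos: [484.2, 255.7, 46.8]
tool_rot: [[-0.53, 0.848, 0.001], [0.848, 0.53, 0.0], [-0.0, 0.001, -1.0]]
force: [0.8, 0.4, 1.2]
gripper_width: 0.557
gripper_force: 61.9
```

Call:
apply_moves --plan '[{"tx": 0,"ty": 0,"tz": 0.7,"turn": 0,"gripper": 0.3},{"tx": 0,"ty": 0,"tz": 0,"turn": 0,"gripper": 0.3},{"tx": 0,"ty": 0,"tz": 0,"turn": 0,"gripper": 0.3}]'

```text
time_s: 18.92
ee_pos: [484.5, 255.8, 46.3]
tool_rot: [[-0.53, 0.848, 0.001], [0.848, 0.53, 0.001], [-0.0, 0.001, -1.0]]
force: [1.0, -0.4, 3.0]
gripper_width: 0.554
gripper_force: 62.0
```

Call:
apply_moves --plan '[{"tx": -0.4,"ty": 0.6,"tz": 0.6,"turn": 0,"gripper": 0.3},{"tx": 0,"ty": 0,"tz": 0,"turn": 0,"gripper": 0.3},{"tx": 0,"ty": 0,"tz": 0,"turn": 0,"gripper": 0.3}]'

```text
time_s: 19.3
ee_pos: [484.9, 255.8, 45.9]
tool_rot: [[-0.531, 0.848, 0.001], [0.848, 0.531, 0.001], [0.0, 0.001, -1.0]]
force: [1.3, -0.7, 6.5]
gripper_width: 0.558
gripper_force: 62.3
```

Call:
apply_moves --plan '[{"tx": 0,"ty": 0,"tz": 0,"turn": 0,"gripper": 0.57},{"tx": 0,"ty": 0,"tz": 0,"turn": 0,"gripper": 0.62},{"tx": 0,"ty": 0,"tz": 0,"turn": 0,"gripper": 0.7},{"tx": 0,"ty": 0,"tz": 0,"turn": 0,"gripper": 0.85},{"tx": 0,"ty": 0,"tz": 0,"turn": 0,"gripper": 0.95},{"tx": 0,"ty": 0,"tz": 0,"turn": 0,"gripper": 0.95}]'

```text
time_s: 20.05
ee_pos: [484.5, 255.7, 45.3]
tool_rot: [[-0.531, 0.848, -0.0], [0.848, 0.531, -0.0], [0.0, -0.0, -1.0]]
force: [-0.4, -0.2, 0.1]
gripper_width: 0.954
gripper_force: 0.0
```

Call:
apply_moves --plan '[{"tx": 0,"ty": 0,"tz": -15,"turn": 0,"gripper": 0.95},{"tx": 0,"ty": 0,"tz": -30,"turn": 0,"gripper": 0.95},{"tx": 0,"ty": 0,"tz": -50,"turn": 0,"gripper": 0.95},{"tx": 0,"ty": 0,"tz": -50,"turn": 0,"gripper": 0.95},{"tx": 0,"ty": 0,"tz": 0,"turn": 0,"gripper": 0.95},{"tx": 0,"ty": 0,"tz": 0,"turn": 0,"gripper": 0.95}]'

```text
time_s: 20.8
ee_pos: [484.2, 255.6, 190.8]
tool_rot: [[-0.531, 0.848, 0.0], [0.848, 0.531, 0.001], [0.0, 0.0, -1.0]]
force: [0.4, 0.3, -0.4]
gripper_width: 0.946
gripper_force: 0.0
```

```bash
python3 - <<'E'
from h import *
s=r.sense();print(s['time_s'],s['ee_pos'],s['force'])
S=np.array([486.2,254.8,53.])
for n in("wrist","scene"):
    ci=r.camera_info(n);f=r.grab_frame(n);fi=n=="wrist";cv2.imwrite(f'pics/end_{n}.png',f[...,::-1])
    u=proj(ci,S,fi);R=cv2.Rodrigues(np.array(ci['rvec']))[0];rad=ci['fx']*25/np.linalg.norm(R@S+np.array(ci['tvec']))
    hs=cv2.cvtColor(f,cv2.COLOR_RGB2HSV);c=u.astype(int)
    g=cv2.cvtColor(f,cv2.COLOR_RGB2GRAY)
    x0,y0=int(u[0]-2*rad),int(u[1]-2*rad);w=cv2.resize(g[y0:int(u[1]+2*rad),x0:int(u[0]+2*rad)],None,fx=4,fy=4,interpolation=cv2.INTER_CUBIC)
    k=cv2.HoughCircles(w,cv2.HOUGH_GRADIENT,1.5,400,param1=80,param2=10,minRadius=int(rad*3.5),maxRadius=int(rad*4.5))
    print(n,'expect',u,rad,'pixel RGB',f[c[1],c[0]],'circle',None if k is None else (k[0,0][:2]/4+[x0,y0],k[0,0][2]/4))
    if k is not None: print(onz(ci,*(k[0,0][:2]/4+[x0,y0]),53,fi))
E
```

```text
20.8 [484.21639354 255.59438503 190.83767735] [ 0.37154514  0.30695892 -0.42080534]
wrist expect [278.31304448 203.75286647] 29.575693232123776 pixel RGB [226 137  60] circle (array([278.4375, 203.4375]), np.float32(29.0125))
[486.14266532 255.08915057  53.        ]
scene expect [362.34781641 260.69361256] 11.218559178724957 pixel RGB [148  97  58] circle (array([361.6875, 260.6875]), np.float32(10.95))
[487.13266212 253.71389147  53.        ]
```

Both cameras put the ball within about 1.5 mm of the seat point, at the expected size, and the gripper is clear. Handing in.

```bash
python3 -c "
from cell import r
print(r.hand_in())"
```

```text
the job is handed in; nothing more can be done
None
```

The ball was pushed along the track into its pocket, lifted straight out and set in the square block's seat, and the job was handed in at about 21 s; the hand-in returned no verdict.

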